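# Lock the lamp-box cover of the microscope

### The arm

A 6-joint arm with a two-finger parallel gripper is mounted at the origin on the work surface. World frame = base frame: x ahead of the robot, y to its left, z up, the work surface at z = 0. Lengths are in m, angles in rad, forces in N, time in s.
With the tool pointing down it reaches from about 0.35 to 0.975 m from the base axis. Payload 4.9 kg.
Tool frame: the origin (TCP) lies on the centre line of the jaws, within the pads' length; the fingertips stand 25 mm ahead of it and the grasp point (between the pads) lies 6 mm ahead of it; z points along the fingers, y is the direction in which the jaws open and shut (so a half turn about z gives the same grasp; the last joint's range is limited). The gripper opens to 85 mm and grips with 20 to 120 N. Pads are 22 mm wide; open, the fingers measure 114 mm over their backs; the gripper's body (76 mm by 85 mm) begins 54 mm behind the grasp point. The pads swing forward as they close: fully open they stand 13 mm farther back than shut.
Start: joints at [0.994, 0.053, 1.613, -0, 1.476, -0.119], TCP at [0.276, 0.561, 0.256] pointing down, gripper open.
Joint ranges: [-3.01, 3.01], [-1.01, 2.22], [0.06, 2.58], [-1.02, 4.17], [0.09, 2.62], [-3.14, 3.14]. Speed limits (rad/s): [2.57, 2.57, 3.14, 3.14, 3.14, 3.14].

### API

Orientations are given as a 3x3 rotation matrix whose columns are the frame's x, y, z axes.
In Python, from station import arm, imaging gives the robot as it stands.
- The arm moves only by the tool send_rows, never from a script. Its argument "motion" is a list of rows, each a list of 5 numbers: the shift along the tool's x, y, z in mm, then the turn about the tool's z in rad, then the opening, from -1 (shut) to 1 (fully open). A call has 1 to 12 rows; each row shifts and turns the pose as measured when the row begins, along the tool's axes as they then stand; what a row does not reach is not made up. A row lasts 1/12 s, in which the tool goes at most 41.7 mm and 7.16 degrees, less where a joint would pass 70% of its speed; a pose out of reach is approached as far as the arm can. A call with a gripper value outside its range is refused whole. The fingers move at their own pace and stop on an object; "grip_force" is the grip in N (left out, the last holds). Time passes only in rows, so rows that do not move let the fingers close. It gives the time, the measured TCP pose, the force and the opening at its end, in the units of the state.
- arm.state(): the state, without advancing time (a new reading comes with each control period).
- imaging.snapshot(name): name is "side" or "top"; returns a dict with "image" (480x640x3 uint8, red, green, blue), "z_map" (480x640 float32, m along the optical axis (not along the pixel's ray), 0 where there is no reading), "K" (3x3 intrinsics, pixels), "rvec" (rotation vector, rad) and "tvec" (3), from world to camera coordinates, as OpenCV has them. Camera axes: x right, y down, z forward; pixel columns grow to the right and rows downward; lengths in m; the calibration is good to about 2 mm. A picture is of the moment at which its call begins.
- arm.close_job(): hands the job in, once; it reports no verdict.
The state is a dict: "clock": time; "joints": joint angles; "joint_vel": joint speeds; "tau": joint torques, N m; "ee_pos": TCP position; "eef_rot": TCP orientation; "force": force on the tool from outside, world axes, zero at the start; "wrist_torque": the same for the moment, N m; "gripper_width": finger opening in m.
Only numpy, scipy, OpenCV 4.12 (cv2) and the standard library are available. Lean on these libraries where they do the work, as an engineer would, in place of code of your own. Each camera call takes 0.05 s, during which the arm holds its last target.

### The job

The lamp has been changed and the cover of the lamp box is standing ajar on its springs. With the fingertips in the latch slot, press the cover down shut and, keeping it pressed, turn the quarter-turn latch clockwise to its stop, so that the cover stays locked down when you let go and move clear. Do not swing the cover up, and leave the things round the box where they are.

Things in the scene. Friction and masses are not known exactly. Their poses are not given: they have to be found in the camera images.
- lamp_box: White sheet-metal lamp box, fixed on the bench, 250 (its x) x 200 (its y) x 130 mm high; origin at the centre of its underside, z up. Front with knob, switch and light outlet at -x. On its flat top lies the hinged grey cover (160 x 150 mm, 3 mm thick), hinged on the +x side; the latch is near its -x edge and locks under the rim of the top sheet there.
- cover (a joint): Angle of the cover, rad: 0 shut flat, growing as its -x edge rises, at most 0.6. The hinge line runs along the box's y. A hinge spring with some friction holds it ajar at 0.1 to 0.3. Pressing it shut at the latch takes 5 to 8 N; let go, it springs up again unless locked. Locked, it reads under 0.02.
- hinge (a point): Middle of the hinge pin, at (75, 0, 135) mm in the box's frame; axes as the box's.
- latch (a joint): Turn of the latch, rad, clockwise seen from above: 0 unlocked, 1.571 (a stop) locked; starts at 0 to 0.35. It stays where it is left; turning takes about 0.1 N m. Its tongue under the cover must pass under the rim from about 0.9 on, which it does only with the cover pressed down; turned with the cover ajar, the tongue lies on the rim and keeps the cover from shutting.
- slot (a point): Centre of the floor of the latch's slot, on the latch's axis, 104 mm from the hinge pin; cover shut: at (-29, 0, 135) mm in the box's frame. The slot is a straight recess through the latch's centre, 64 long, 30 wide, 10 mm deep, open upward. Axes: y along the slot, x across it, z out of the cover; they turn with cover and latch. Unlocked it lies along the hinge line, locked square to it.
- cover_edge (a point): Middle of the cover's free edge, on its upper face, 160 mm from the hinge pin, on the same side of it as the latch. The latch is an aluminium disc 78 mm across inside a fixed black ring (92 mm outside), both 12 mm above the cover's upper face; two white lines on the ring show where the slot points when locked. A small tip at the centre of the slot only spins in it: to turn the disc, bear on the long side walls off-centre.
- mount_mid (a point): Centre of a loose dark red-brown resin specimen mount, a disc 32 mm across and 20 mm high, beside the box. Leave it.
- cleaner_mid (a point): Centre of a loose small white lens-cleaner bottle, 42 mm across and 105 mm high, standing beside the box. Leave it.
- driver: Loose screwdriver, 170 mm long, lying beside the box along its own x. Leave it.
- carton_mid (a point): Centre of a loose small pale card lamp carton, 50 x 50 x 60 mm, beside the box. Leave it.

How it is judged:
On the way, in this order (a step that is already met when the one before it is completed fails the run):
1. the cover is pressed shut while the latch is still unlocked (value of joint cover below 0.03 rad and value of joint latch below 0.85 rad), for 0.1 s.
2. the latch is turned to lock with the cover shut (value of joint cover below 0.03 rad and value of joint latch above 1.35 rad), for 0.2 s.
At the end, for the whole second after the job is handed in: The cover lies shut (within 0.03 rad, about 5 mm at its free edge) and at rest with the latch turned to within 0.22 rad of its locked stop, and both stay so with nothing touching them (all of step 2 and velocity of joint each of cover, latch below 0.05 rad/s).
It fails at once if the cover is swung up open (value of joint cover above 0.4 rad).
It fails at once if the specimen mount is disturbed (distance of mount_mid from where it was at the start of the episode above 0.02 m).
It fails at once if the bottle is disturbed (distance of cleaner_mid from where it was at the start of the episode above 0.02 m).
It fails at once if the screwdriver is disturbed (distance of driver from where it was at the start of the episode above 0.02 m).
It fails at once if the carton is disturbed (distance of carton_mid from where it was at the start of the episode above 0.02 m).
It also fails if it takes over 38 s, if anything falls off the work surface, if the arm or the gripper's body presses on something with over 40 N, if the wrist force passes 120 N, or if a joint passes its speed limit or range.

## Working session

There is one attempt and no reset: what is moved stays moved. The work goes in short steps, Python scripts to look and compute and a tool call to move; the robot and the scene stay as the last step left them, time stands still between calls to the robot, and variables do not carry over. Pictures are saved under pics/ and viewed, and the job is handed in when it is done.

Besides the shell and the picture viewer there is one more tool, called after ">>>" as name(argument=value, ...), one argument or row to a line, values as JSON. send_rows: Moves the arm, as the interface text tells. Its arguments: {"type":"object","properties":{"motion":{"type":"array","items":{"type":"array","items":{"type":"number"}}},"grip_force":{"type":"number"}},"required":["motion"]}

```bash
mkdir -p pics
cat > h.py <<'E'
import numpy as np, cv2
from station import arm, imaging
def snap(n):
    s=imaging.snapshot(n); R=cv2.Rodrigues(np.array(s['rvec'],float))[0]; t=np.array(s['tvec'],float).ravel()
    return s,np.array(s['K']),R,t
def cloud(s,K,R,t):
    z=s['z_map']; v,u=np.mgrid[:480,:640]
    p=np.stack([(u-K[0,2])/K[0,0]*z,(v-K[1,2])/K[1,1]*z,z],-1)
    P=(p-t)@R; P[z<=0]=np.nan
    return P
def save(s,f): cv2.imwrite('pics/'+f,s['image'][:,:,::-1])
E
python3 - <<'E'
from h import *
print(arm.state())
for n in('top','side'):
    s,K,R,t=snap(n); save(s,n+'0.png'); print(n,-R.T@t, K[0,0]); np.savez(n+'0.npz',P=cloud(s,K,R,t),im=s['image'],K=K,R=R,t=t)
E
```

```text
{'clock': 0.0, 'joints': array([ 9.93982753e-01,  5.33639228e-02,  1.61430160e+00, -3.11552360e-05,
        1.47601699e+00, -1.19003862e-01]), 'joint_vel': array([-0.00214605, -0.00012426,  0.00031066,  0.0004111 ,  0.00108409,
       -0.00084806]), 'tau': array([ 1.58744613e-03, -3.93675399e+01, -3.70179427e+01,  3.54300056e-06,
        6.82583079e-03,  7.29922277e-06]), 'ee_pos': array([0.27593055, 0.56014505, 0.25505406]), 'eef_rot': array([[-8.97023918e-01,  4.41980599e-01, -1.11371605e-03],
       [ 4.41981949e-01,  8.97022201e-01, -1.76863857e-03],
       [ 2.17324085e-04, -2.07875349e-03, -9.99997816e-01]]), 'force': array([-0.61806081,  0.3999733 , -0.02170312]), 'wrist_torque': array([ 0.0081881 , -0.02364315, -0.01783276]), 'gripper_width': 0.08507653907139755}
top [0.4809556  0.04087411 0.84418383] 506.98400699652876
side [ 0.34596922 -0.68394056  0.56262897] 478.96104797771596
```

View pics/top0.png

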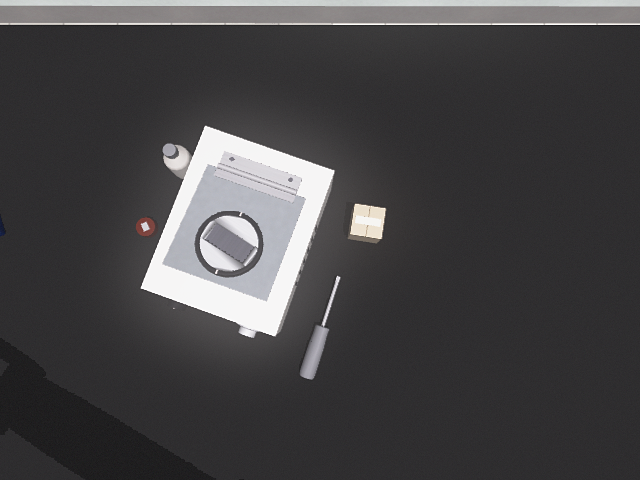

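View pics/side0.png

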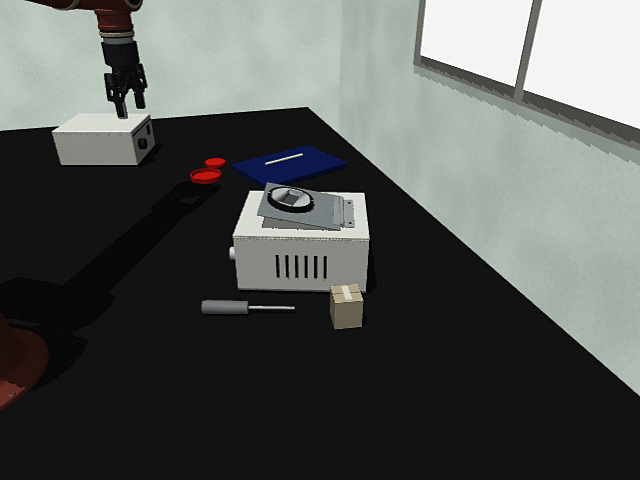

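The top view shows the box centred near (238,231) px, with its hinge strip near (260,175). The latch ring is at (229,243), and its slot runs from about (205,230) to (253,258). The carton is at (367,222), the driver at (320,330), the bottle at (177,158) and the mount at (146,227).

Run:
```python
from h import *
d=np.load('top0.npz');P=d['P'];im=d['im'];K,R,t=d['K'],d['R'],d['t']
print('bench z',np.nanmedian(P[400:450,400:600,2]))
def ray(uv,z):
    r=np.linalg.inv(K)@np.array([uv[0],uv[1],1.]);o=-R.T@t;w=R.T@r
    return o+w*(z-o[2])/w[2]
# box top rectangle (height .12-.2 region)
m=((P[...,2]>.12)&(P[...,2]<.21)).astype(np.uint8)
m[:, :]=cv2.morphologyEx(m,cv2.MORPH_OPEN,np.ones((5,5)))
n,l,st,c=cv2.connectedComponentsWithStats(m);print(st)
k=1+np.argmax(st[1:,4]); mm=l==k
pts=P[mm&(P[...,2]<.134)][:,:2].astype(np.float32)
print('ztop',np.median(P[mm&(abs(P[...,2]-.13)<.006)][:,2]))
r=cv2.minAreaRect(pts*1000);print('box',r,cv2.boxPoints(r))
# cover: grey
g=im.astype(int)
hs=g.max(2);
for p in [(180,250),(260,280),(290,215),(215,190),(229,243),(215,237),(245,250),(212,247),(241,214),(217,272),(205,235),(260,175),(246,238)]:
    print(p,g[p[1],p[0]],P[p[1],p[0]].round(4))
```

```text
bench z -0.0001605750819388803
[[     0      0    640    480 282806]
 [   142    127    190    208  24394]]
ztop 0.13006347401235574
box ((585.8823852539062, 144.12734985351562), (201.1427764892578, 250.47470092773438), 70.14275360107422) [[433.92957   92.076096]
 [669.5115     6.995407]
 [737.8352   196.1786  ]
 [502.2533   281.25928 ]]
(180, 250) [177 180 188] [0.552  0.2193 0.1555]
(260, 280) [183 186 194] [0.5107 0.1103 0.1551]
(290, 215) [182 184 191] [0.6023 0.0704 0.1397]
(215, 190) [179 181 191] [0.6387 0.1764 0.1395]
(229, 243) [126 123 133] [0.5616 0.1534 0.1522]
(215, 237) [127 125 134] [0.5698 0.1724 0.1542]
(245, 250) [126 124 134] [0.5516 0.131  0.1553]
(212, 247) [227 226 230] [0.5549 0.1742 0.1645]
(241, 214) [165 156 159] [0.6014 0.1372 0.1547]
(217, 272) [138 129 133] [0.5208 0.1653 0.1725]
(205, 235) [134 132 136] [0.5713 0.184  0.1641]
(260, 175) [219 216 222] [0.6625 0.114  0.1304]
(246, 238) [232 231 235] [0.5675 0.1293 0.1593]
```

Run:
```python
import cv2
a=cv2.imread('pics/top0.png')[115:345,130:350]
cv2.imwrite('pics/top0z.png',cv2.resize(a,(573,598),interpolation=cv2.INTER_CUBIC))
```

```text
(no output)
```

View pics/top0z.png

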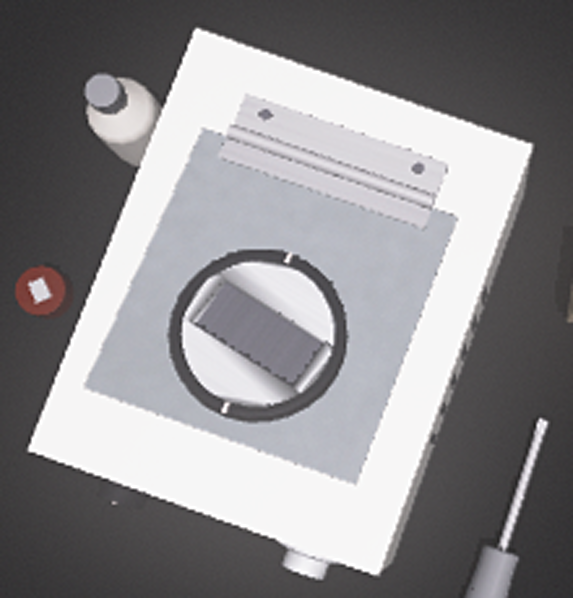

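Run:
```python
from h import *
d=np.load('top0.npz');P=d['P'];im=d['im'].astype(int)
yaw=np.arctan2(6.995-92.076,669.51-433.93);c0=np.array([.58588,.14413])
bx=np.array([np.cos(yaw),np.sin(yaw)]);by=np.array([-bx[1],bx[0]])
Q=np.stack([(P[...,:2]-c0)@bx,(P[...,:2]-c0)@by,P[...,2]-.1300+.130],-1)
print('yaw',np.degrees(yaw))
# cover plane: grey-blue pixels left/right of ring
cov=(abs(Q[...,1])>.052)&(abs(Q[...,1])<.07)&(Q[...,0]<.03)&(Q[...,0]>-.06)
A=Q[cov];f=np.polyfit(A[:,0],A[:,2],1);th=-np.arctan(f[0]);print('theta',th,'z at hinge',np.polyval(f,.075))
H=np.array([.075,.135])
dx=Q[...,0]-H[0];dz=Q[...,2]-H[1]
u=dx*np.cos(th)-dz*np.sin(th); w=dx*np.sin(th)+dz*np.cos(th)   # along cover, normal
print('w cover',np.nanmedian(w[cov]))
fl=(np.hypot(u+.104,Q[...,1])<.037)&(w<.004)
n=fl.astype(np.uint8);n=cv2.morphologyEx(n,cv2.MORPH_OPEN,np.ones((3,3)))
cs,_=cv2.findContours(n,cv2.RETR_EXTERNAL,cv2.CHAIN_APPROX_NONE);k=max(cs,key=cv2.contourArea)
uv=np.stack([u[k[:,0,1],k[:,0,0]],Q[k[:,0,1],k[:,0,0],1]],-1).astype(np.float32)*1000
r=cv2.minAreaRect(uv);print('floor in cover (u,y)',r,'w floor',np.nanmedian(w[n>0]))
b=cv2.boxPoints(r);e=b[1]-b[0];e2=b[2]-b[1];e=e if np.linalg.norm(e)>np.linalg.norm(e2) else e2
e=e*np.sign(e[1]);print('latch rad', np.arctan2(e[0],e[1]))
# ring circle
g=im.max(2);rg=(g<90)&(Q[...,2]>.14)&(np.hypot(u+.104,Q[...,1])<.055)
pp=np.stack([u[rg],Q[rg][:,1]],-1).astype(np.float32)*1000
print('ring',cv2.minEnclosingCircle(pp))
us=-.104; s=c0+(.075+us*np.cos(th))*bx; print('slot now',s,.135-us*np.sin(th),' shut',c0-.029*bx)
```

```text
yaw -19.85746151270736
theta 0.18227755918979588 z at hinge 0.13287896015397802
w cover -0.0020578517082841296
floor in cover (u,y) ((-102.76654815673828, 0.5785484313964844), (62.665645599365234, 28.819683074951172), 77.25057220458984) w floor 2.8130993006740546e-05
latch rad 0.22251937
ring ((-102.60946655273438, 1.0091058015823364), 48.23357009887695)
slot now [0.56022481 0.15339551] 0.15385206641705124  shut [0.55860432 0.15398076]
```

>>> send_rows(
  motion=[
    [-36,-20,0,0,-0.4],
    [-36,-20,0,0,-0.4],
    [-36,-20,0,0,-0.4],
    [-36,-20,0,0,-0.4],
    [-36,-20,0,0,-0.4],
    [-36,-20,0,0,-0.4],
    [-36,-20,0,0,-0.4],
    [-36,-20,0,0,-0.4],
    [-36,-20,0,0,-0.4],
    [-36,-20,0,0,-0.4],
    [-36,-20,0,0,-0.4],
    [-10,-5,0,0,-0.4],
  ],
)

```text
clock: 1.1
ee_pos: [0.5422, 0.1721, 0.2477]
eef_rot: [[-0.902, 0.432, -0.009], [0.432, 0.902, -0.006], [0.005, -0.009, -1.0]]
force: [-1.3, -0.3, -0.5]
gripper_width: 0.0258
```

```bash
cat >> h.py <<'E'
def goto(x,y,yaw):
    s=arm.state();R=s['eef_rot'];d=np.array([x,y,s['ee_pos'][2]])-s['ee_pos']
    print('t',s['clock'],'pos',s['ee_pos'].round(4),'yaw_y',np.degrees(np.arctan2(R[1,1],R[0,1])),'tilt',R[:,2].round(4),'F',s['force'].round(2),'M',s['wrist_torque'].round(2),'w',s['gripper_width'],'q',s['joints'].round(3))
    print('tool shift mm',(R.T@d*1000).round(1),'turn',np.arctan2(R[1,1],R[0,1])-np.radians(yaw))
E
python3 -c "
from h import *
goto(.561,.1537,57.4)"
```

```text
t 1.1 pos [0.5422 0.1721 0.2477] yaw_y 64.42222565396692 tilt [-0.0087 -0.0058 -0.9999] F [-1.27 -0.26 -0.52] M [-0.03 -0.02 -0.  ] w 0.025802304757823392 q [ 0.178 -0.069  1.748 -0.004  1.472 -0.946]
tool shift mm [-24.9  -8.4  -0.1] turn 0.1225609584797347
```

>>> send_rows(
  motion=[
    [-25,-8,0,0,-0.4],
    [0,0,10,0.06,-0.4],
    [0,0,20,0.06,-0.4],
    [0,0,0,0,-0.4],
    [0,0,0,0,-0.4],
  ],
)

```text
clock: 1.52
ee_pos: [0.5634, 0.1486, 0.2156]
eef_rot: [[-0.837, 0.546, -0.011], [0.547, 0.837, -0.006], [0.006, -0.011, -1.0]]
force: [-1.0, -0.9, 0.8]
gripper_width: 0.0255
```

```bash
python3 -c "
from h import *
goto(.561,.1537,57.4)
for n in('top','side'):
    s,K,R,t=snap(n);save(s,n+'1.png')
    p=cv2.projectPoints(np.array([[.561,.1537,.154]]),np.array(s['rvec']),np.array(s['tvec']),K,None)[0].ravel();print(p)
    a=s['image'][:,:,::-1];x,y=p.astype(int);a=a[max(y-75,0):y+75,max(x-100,0):x+100];cv2.imwrite('pics/'+n+'1z.png',cv2.resize(a,None,fx=4,fy=4,interpolation=2))
"
```

```text
t 1.5167 pos [0.5634 0.1486 0.2156] yaw_y 56.87549425863476 tilt [-0.011  -0.0058 -0.9999] F [-1.02 -0.89  0.82] M [ 0.02 -0.02  0.  ] w 0.02553679334851867 q [ 0.132 -0.012  1.747 -0.004  1.418 -0.86 ]
tool shift mm [ 4.7  3.  -0. ] turn -0.009154352132437316
[228.58306639 243.30670053]
[290.66603609 200.71148307]
```

View pics/side1z.png

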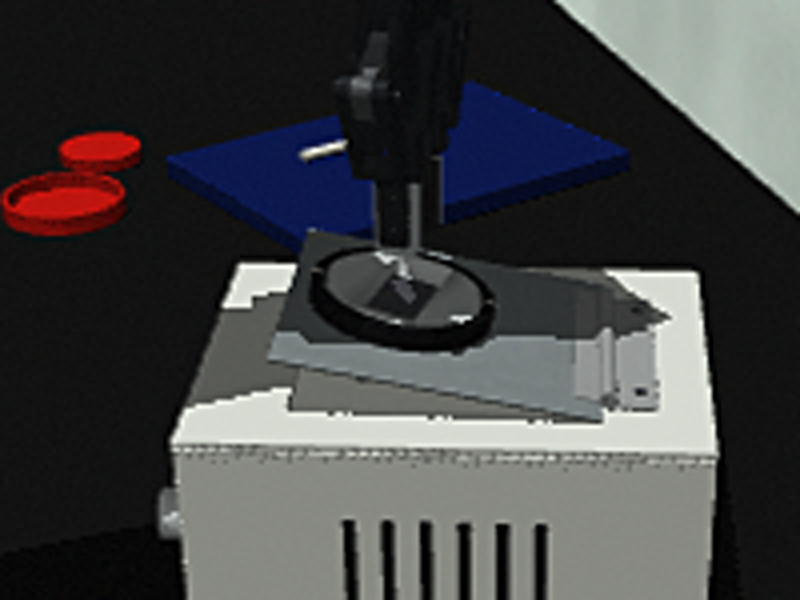

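View pics/top1z.png

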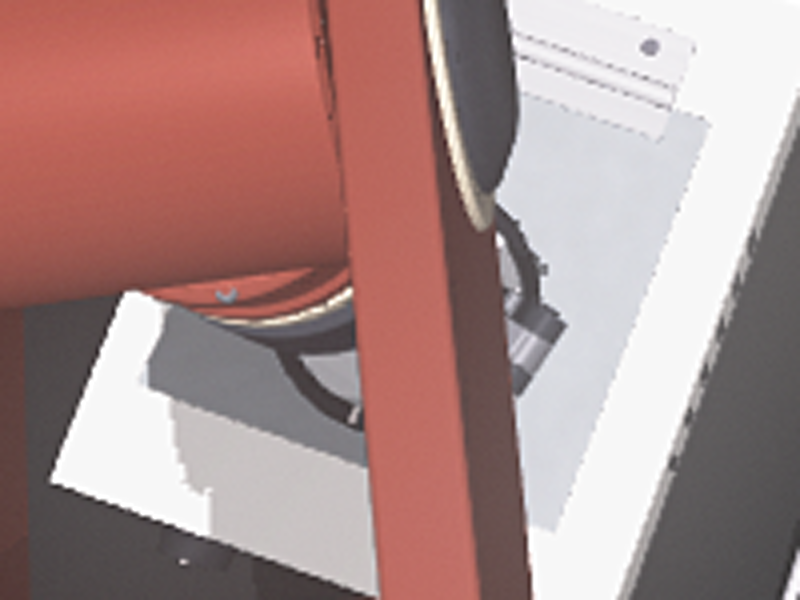

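>>> send_rows(
  motion=[
    [5,3,0,0,-0.4],
    [0,0,10,0,-0.4],
    [0,0,0,0,-0.4],
    [0,0,0,0,-0.4],
  ],
)

```text
clock: 1.95
ee_pos: [0.5606, 0.1566, 0.208]
eef_rot: [[-0.84, 0.542, -0.007], [0.542, 0.84, -0.005], [0.003, -0.008, -1.0]]
force: [0.2, 0.2, -0.3]
gripper_width: 0.0258
```

```bash
python3 -c "
from h import *
goto(.561,.1537,57.4)"
```

```text
t 1.95 pos [0.5606 0.1566 0.208 ] yaw_y 57.177783220958254 tilt [-0.0065 -0.0048 -1.    ] F [ 0.18  0.24 -0.26] M [-0.03  0.01 -0.  ] w 0.02581936739178363 q [ 0.146 -0.01   1.758 -0.004  1.4   -0.851]
tool shift mm [-1.9 -2.3  0. ] turn -0.0038784144474552917
```

>>> send_rows(
  motion=[
    [-2,-2,0,0,-0.4],
    [0,0,8,0,-0.4],
    [0,0,8,0,-0.4],
    [0,0,0,0,-0.4],
    [0,0,0,0,-0.4],
  ],
)

```text
clock: 2.37
ee_pos: [0.5612, 0.1539, 0.1908]
eef_rot: [[-0.841, 0.541, -0.006], [0.541, 0.841, -0.005], [0.002, -0.007, -1.0]]
force: [0.3, 0.0, 0.6]
gripper_width: 0.0252
```

```bash
python3 -c "
from h import *
goto(.561,.1537,57.4)"
```

```text
t 2.3667 pos [0.5612 0.1539 0.1908] yaw_y 57.24235906521765 tilt [-0.0055 -0.0047 -1.    ] F [0.28 0.03 0.6 ] M [-0.01 -0.   -0.03] w 0.025174907115544147 q [ 0.141  0.004  1.774 -0.004  1.37  -0.857]
tool shift mm [ 0.1 -0.2  0. ] turn -0.0027513533478737973
```

Position is on target. Next I go down into the slot in small steps.

>>> send_rows(
  motion=[
    [0,0,5,0,-0.4],
    [0,0,5,0,-0.4],
    [0,0,4,0,-0.4],
    [0,0,0,0,-0.4],
  ],
)

```text
clock: 2.7
ee_pos: [0.5613, 0.1538, 0.1757]
eef_rot: [[-0.841, 0.541, -0.005], [0.541, 0.841, -0.004], [0.002, -0.006, -1.0]]
force: [0.4, -0.3, -0.1]
gripper_width: 0.0256
```

```bash
python3 -c "
from h import *
goto(.561,.1537,57.4)
s,K,R,t=snap('side');a=s['image'][:,:,::-1][125:275,190:390];cv2.imwrite('pics/s2.png',cv2.resize(a,None,fx=4,fy=4,interpolation=2))
"
```

```text
t 2.7 pos [0.5613 0.1538 0.1757] yaw_y 57.22103306151503 tilt [-0.0053 -0.0043 -1.    ] F [ 0.38 -0.32 -0.07] M [ 0.05 -0.03 -0.02] w 0.025551056097019027 q [ 0.141  0.018  1.786 -0.004  1.343 -0.857]
tool shift mm [ 0.2 -0.2  0. ] turn -0.0031235623287769743
```

View pics/s2.png

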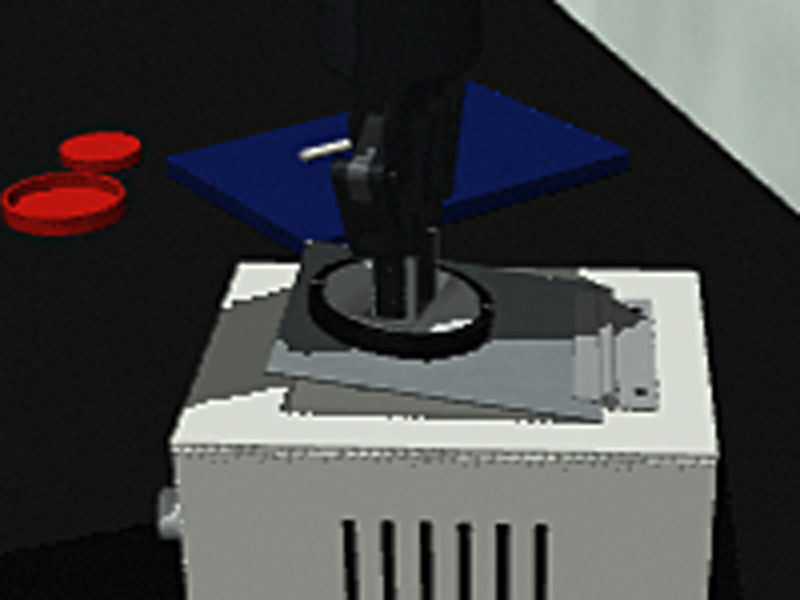

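The side view shows the fingertips inside the ring, in the slot near (410,310) in the zoom. Now I press down.

>>> send_rows(
  motion=[
    [0,0,4,0,-0.4],
    [0,0,4,0,-0.4],
    [0,0,3,0,-0.4],
  ],
)

```text
clock: 3.0
ee_pos: [0.5616, 0.154, 0.1665]
eef_rot: [[-0.841, 0.541, -0.005], [0.541, 0.841, -0.004], [0.002, -0.006, -1.0]]
force: [-2.6, 0.1, 5.3]
gripper_width: 0.0256
```

```bash
python3 -c "
from h import *
goto(.5595,.154,57.4)"
```

```text
t 3.0 pos [0.5616 0.154  0.1665] yaw_y 57.22831546875781 tilt [-0.0047 -0.004  -1.    ] F [-2.57  0.14  5.26] M [-0.05  0.6  -0.03] w 0.0255553299964632 q [ 0.141  0.027  1.793 -0.003  1.327 -0.857]
tool shift mm [ 1.8 -1.1  0. ] turn -0.002996460344919294
```

>>> send_rows(
  motion=[
    [1,-1,3,0,-0.4],
    [1,0,3,0,-0.4],
    [0,0,3,0,-0.4],
    [0,0,3,0,-0.4],
  ],
)

```text
clock: 3.33
ee_pos: [0.5614, 0.1541, 0.1595]
eef_rot: [[-0.841, 0.541, 0.001], [0.541, 0.841, -0.004], [-0.003, -0.003, -1.0]]
force: [-11.7, -1.7, 25.5]
gripper_width: 0.0258
```

```bash
python3 -c "
from h import *
goto(.5595,.154,57.4)"
```

```text
t 3.3333 pos [0.5614 0.1541 0.1595] yaw_y 57.253358662771696 tilt [ 7.0e-04 -4.4e-03 -1.0e+00] F [-11.65  -1.75  25.5 ] M [-0.23  2.15  0.03] w 0.025804421945714952 q [ 0.142  0.031  1.802 -0.005  1.309 -0.856]
tool shift mm [ 1.5 -1.1 -0. ] turn -0.002559374154161298
```

```bash
python3 -c "
from h import *
s,K,R,t=snap('side');a=s['image'][:,:,::-1][125:275,190:390];cv2.imwrite('pics/s3.png',cv2.resize(a,None,fx=4,fy=4,interpolation=2))
goto(.5595,.154,57.4)"
```

```text
t 3.3833 pos [0.5613 0.1541 0.1597] yaw_y 57.25876701873829 tilt [ 6.0e-04 -4.5e-03 -1.0e+00] F [-8.33 -1.09 14.07] M [-0.13  1.5   0.04] w 0.026002596995562233 q [ 0.142  0.031  1.802 -0.005  1.31  -0.856]
tool shift mm [ 1.4 -1.1 -0. ] turn -0.0024649805354243215
```

View pics/s3.png

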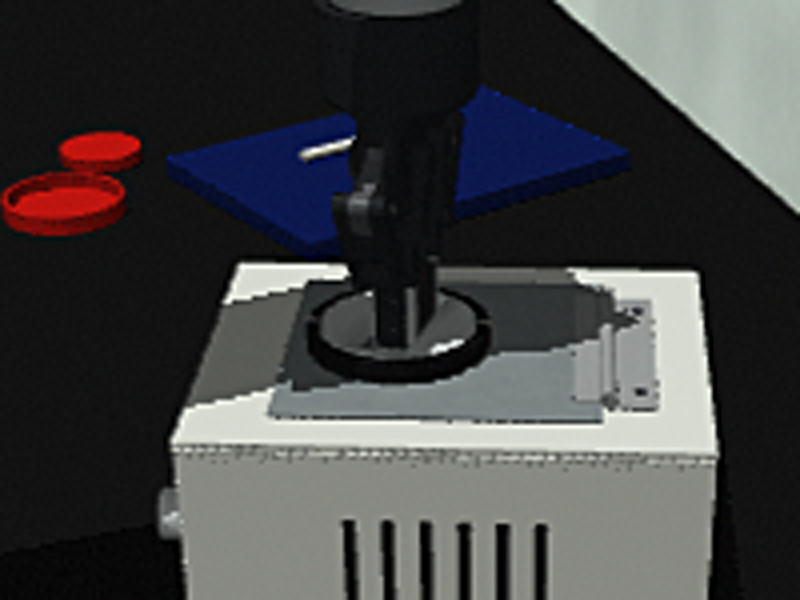

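The side view shows the cover lying flat on the box, with its edge running (270,415)–(600,420). I keep pressing and start turning.

>>> send_rows(
  motion=[
    [1,-0.5,2.5,0,-0.4],
    [1,-0.5,2.5,0.05,-0.4],
    [0,0,2.5,0.1,-0.4],
    [0,0,2.5,0.1,-0.4],
    [0,0,2.5,0.1,-0.4],
    [0,0,2.5,0.1,-0.4],
  ],
)

```text
clock: 3.88
ee_pos: [0.5611, 0.1526, 0.1597]
eef_rot: [[-0.509, 0.861, 0.005], [0.861, 0.509, -0.011], [-0.012, -0.001, -1.0]]
force: [-9.0, -2.3, 15.9]
gripper_width: 0.0259
```

```bash
python3 -c "
from h import *
goto(.5595,.154,-19.86)"
```

```text
t 3.8833 pos [0.5611 0.1526 0.1597] yaw_y 30.567618029638766 tilt [ 0.0049 -0.0105 -0.9999] F [-9.05 -2.26 15.91] M [-0.37  1.57  0.16] w 0.025851149552698974 q [ 0.143  0.028  1.805 -0.011  1.306 -0.388]
tool shift mm [ 2.  -0.7 -0. ] turn 0.8801279685552519
```

>>> send_rows(
  motion=[
    [1,0,3,0.1,-0.4],
    [1,0,3,0.1,-0.4],
    [0.5,0.5,3,0.1,-0.4],
    [0.5,0.5,3,0.1,-0.4],
    [0,0.5,3,0.1,-0.4],
    [0,0.5,3,0.1,-0.4],
  ],
)

```text
clock: 4.38
ee_pos: [0.5598, 0.1513, 0.1596]
eef_rot: [[0.094, 0.996, -0.005], [0.995, -0.094, -0.024], [-0.024, -0.003, -1.0]]
force: [-11.0, -0.4, 18.3]
gripper_width: 0.0255
```

```bash
python3 -c "
from h import *
goto(.5595,.154,-19.86)
s,K,R,t=snap('side');a=s['image'][:,:,::-1][125:275,190:390];cv2.imwrite('pics/s4.png',cv2.resize(a,None,fx=4,fy=4,interpolation=2))"
```

```text
t 4.3833 pos [0.5598 0.1513 0.1596] yaw_y -5.376971038425242 tilt [-0.005  -0.0236 -0.9997] F [-11.01  -0.35  18.28] M [-0.12  2.    0.16] w 0.0255373381769996 q [ 0.146  0.032  1.801 -0.023  1.318  0.246]
tool shift mm [ 2.6 -0.5 -0.1] turn 0.2527765410411748
```

View pics/s4.png

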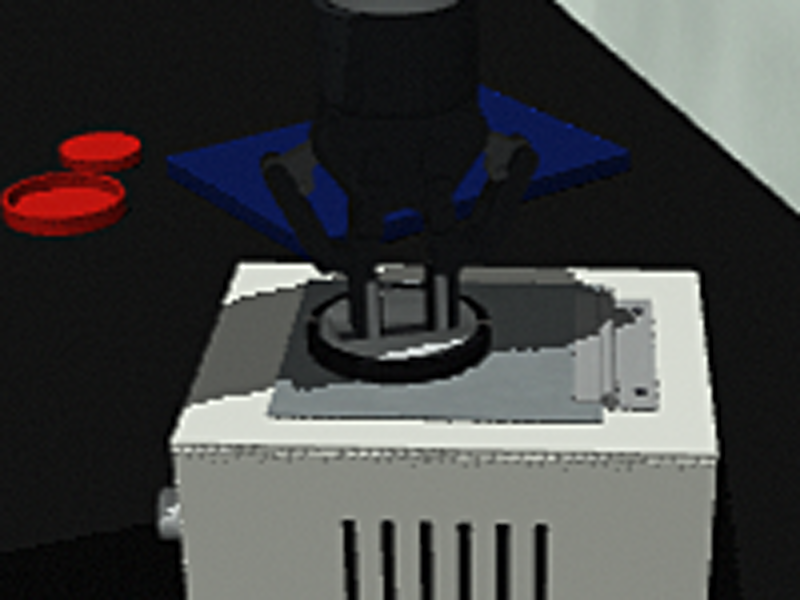

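The cover is still flat and the slot has turned with the fingers. I carry on to the stop.

>>> send_rows(
  motion=[
    [1,0,3,0.08,-0.4],
    [1,0,3,0.08,-0.4],
    [0.5,0,3,0.08,-0.4],
    [0,0,3,0.06,-0.4],
  ],
)

```text
clock: 4.77
ee_pos: [0.5595, 0.1516, 0.1597]
eef_rot: [[0.398, 0.917, -0.009], [0.917, -0.398, -0.031], [-0.031, 0.004, -0.999]]
force: [-9.5, -0.8, 16.9]
gripper_width: 0.0257
```

```bash
python3 -c "
from h import *
goto(.5595,.154,-19.86)"
```

```text
t 4.7667 pos [0.5595 0.1516 0.1597] yaw_y -23.46200465877078 tilt [-0.0086 -0.0306 -0.9995] F [-9.52 -0.82 16.91] M [0.06 1.69 0.11] w 0.025666632497199193 q [ 0.149  0.034  1.798 -0.03   1.323  0.566]
tool shift mm [ 2.2 -1.  -0.1] turn -0.06286684096772499
```

>>> send_rows(
  motion=[
    [0,0,3,0.08,-0.4],
    [0,0,3,0.08,-0.4],
    [0,0,3,0.08,-0.4],
  ],
)

```text
clock: 5.02
ee_pos: [0.5624, 0.1531, 0.1598]
eef_rot: [[0.611, 0.792, 0.0], [0.791, -0.611, -0.027], [-0.021, 0.017, -1.0]]
force: [-9.6, -2.1, 16.0]
gripper_width: 0.0255
```

```bash
python3 -c "
from h import *
goto(.5595,.154,-19.86)"
```

```text
t 5.0167 pos [0.5624 0.1531 0.1598] yaw_y -37.65776628590587 tilt [ 3.000e-04 -2.680e-02 -9.996e-01] F [-9.56 -2.09 15.99] M [-0.17  1.66  1.21] w 0.025522159683590825 q [ 0.15   0.036  1.796 -0.027  1.313  0.814]
tool shift mm [-1.  -2.8 -0. ] turn -0.3106296211895
```

Torque jumped to 1.2 N m, so the latch is on its stop. I back off the turn to the middle of the play and lift out.

>>> send_rows(
  motion=[
    [0,0,2,0.03,-0.4],
    [0,0,2,0,-0.4],
    [0,0,1,-0.08,-0.4],
    [-0.5,-1,0,-0.08,-0.4],
    [-0.5,-1,0,-0.06,-0.4],
    [0,0,0,0,-0.4],
  ],
)

```text
clock: 5.52
ee_pos: [0.5624, 0.1532, 0.1612]
eef_rot: [[0.437, 0.899, 0.009], [0.899, -0.437, -0.029], [-0.022, 0.02, -1.0]]
force: [-2.5, -0.3, 2.2]
gripper_width: 0.0258
```

```bash
python3 -c "
from h import *
goto(.5595,.154,-19.86)
s,K,R,t=snap('side');a=s['image'][:,:,::-1][125:275,190:390];cv2.imwrite('pics/s5.png',cv2.resize(a,None,fx=4,fy=4,interpolation=2))"
```

```text
t 5.5167 pos [0.5624 0.1532 0.1612] yaw_y -25.896993926762093 tilt [ 0.0088 -0.0285 -0.9996] F [-2.53 -0.35  2.18] M [-0.01  0.32  0.01] w 0.0258082647416099 q [ 0.151  0.03   1.799 -0.031  1.308  0.611]
tool shift mm [-0.5 -3.  -0. ] turn -0.10536542094489998
```

View pics/s5.png

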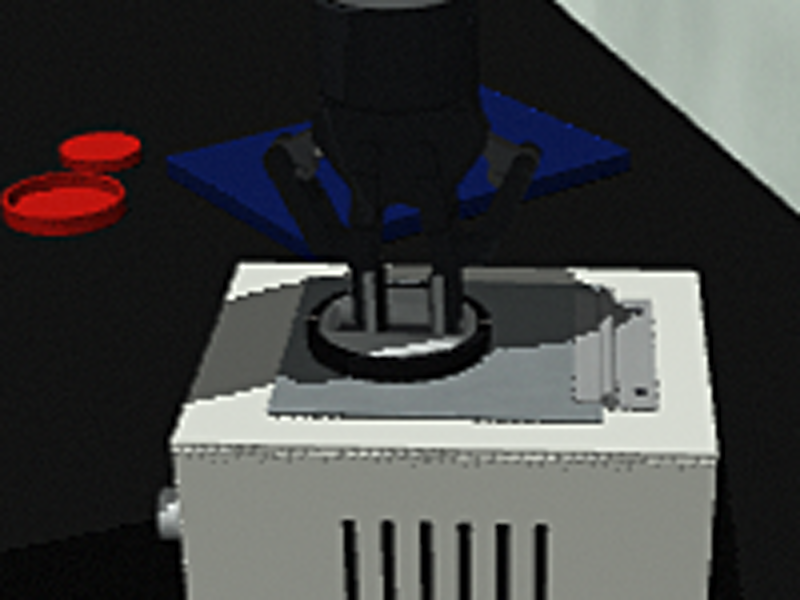

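The cover stays flat under only 2 N. I lift straight up.

>>> send_rows(
  motion=[
    [0,0,-5,0,-0.4],
    [0,0,-8,0,-0.4],
    [0,0,-15,0,-0.4],
    [0,0,-25,0,-0.4],
    [0,0,-30,0,-0.4],
    [0,0,-30,0,-0.4],
    [0,-35,-10,0,-0.4],
    [0,-35,0,0,-0.4],
    [30,-20,0,0,-0.4],
    [38,0,0,0,-0.4],
    [38,0,0,0,-0.4],
    [38,0,0,0,-0.4],
  ],
)

```text
clock: 6.57
ee_pos: [0.5415, 0.3251, 0.2872]
eef_rot: [[0.459, 0.888, 0.008], [0.888, -0.459, -0.03], [-0.023, 0.021, -1.0]]
force: [0.9, -0.3, 0.1]
gripper_width: 0.0257
```

>>> send_rows(
  motion=[
    [38,0,0,0,-0.4],
    [38,0,0,0,-0.4],
    [38,0,0,0,-0.4],
    [38,0,0,0,-0.4],
    [38,0,0,0,-0.4],
    [0,0,0,0,-0.4],
    [0,0,0,0,-0.4],
  ],
)

```text
clock: 7.15
ee_pos: [0.6327, 0.509, 0.2769]
eef_rot: [[0.46, 0.888, 0.006], [0.888, -0.46, -0.032], [-0.025, 0.02, -0.999]]
force: [-0.6, 0.2, -0.3]
gripper_width: 0.0258
```

Run:
```python
from h import *
goto(.5595,.154,-19.86)
s,K,R,t=snap('top');P=cloud(s,K,R,t);save(s,'top6.png')
yaw=np.radians(-19.857);c0=np.array([.58588,.14413])
bx=np.array([np.cos(yaw),np.sin(yaw)]);by=np.array([-bx[1],bx[0]])
Q=np.stack([(P[...,:2]-c0)@bx,(P[...,:2]-c0)@by,P[...,2]],-1)
cov=(abs(Q[...,1])>.052)&(abs(Q[...,1])<.07)&(Q[...,0]<.03)&(Q[...,0]>-.06)
A=Q[cov];f=np.polyfit(A[:,0],A[:,2],1);print('theta',-f[0],'z',np.median(A[:,2]))
fl=((np.hypot(Q[...,0]+.029,Q[...,1])<.037)&(Q[...,2]<.139)).astype(np.uint8);fl=cv2.morphologyEx(fl,cv2.MORPH_OPEN,np.ones((3,3)))
k=max(cv2.findContours(fl,0,cv2.CHAIN_APPROX_NONE)[0],key=cv2.contourArea)[:,0]
r=cv2.minAreaRect((Q[k[:,1],k[:,0],:2]*1000).astype(np.float32));b=cv2.boxPoints(r);e=max(b[1]-b[0],b[2]-b[1],key=np.linalg.norm)
print(r,'slot off box x (deg)',np.degrees(np.arctan(e[1]/e[0])))
a=s['image'][115:345,130:350,::-1];cv2.imwrite('pics/top6z.png',cv2.resize(a,(573,598),interpolation=2))
```

```text
t 7.15 pos [0.6327 0.509  0.2769] yaw_y -27.363688250846504 tilt [ 0.0057 -0.0315 -0.9995] F [-0.58  0.25 -0.31] M [-0.02  0.01  0.05] w 0.025787420834487707 q [ 0.595  0.49   1.059 -0.029  1.605  1.072]
tool shift mm [-348.8   98.1   10.8] turn -0.13096406602048571
theta 0.008380114594768668 z 0.13365031704777294
((-28.88969612121582, 0.3775949478149414), (29.038124084472656, 64.1912612915039), 89.9769058227539) slot off box x (deg) -0.023093864
```

View pics/top6.png

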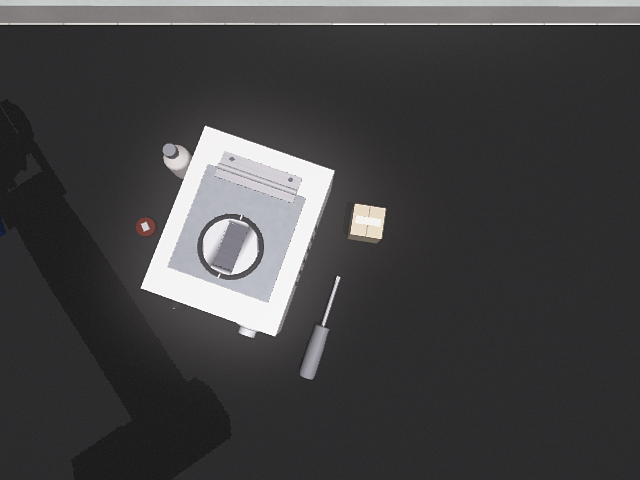

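The slot is square to the hinge, pointing at the white marks at (242,216) and (219,276). The cover is flat and the four loose items appear where they were.

```bash
python3 -c "
from station import arm
print(arm.close_job())"
```

```text
the job is handed in; nothing more can be done
None
```

The cover is shut and locked down, and I handed the job in at about 7.2 s. `close_job` gives no verdict.

**What I did:** With the fingers about 26 mm apart in the latch slot, I pressed the cover shut, peaking at about 25 N. Still pressing with about 16–18 N, I turned the latch clockwise to its stop, where the wrist torque jumped to 1.2 N m. Then I backed off the turn within the slot's play, lifted straight out and moved clear.

**Last checks with the arm clear:**
- **Cover:** measured at 0.008 rad (locked should read under 0.02), and it stayed down with nothing touching it.
- **Latch:** the slot is within 0.1° of square to the hinge, lined up with the white marks.
- **Loose items:** the mount, bottle, screwdriver and carton show at the same pixels as at the start. I compared these by eye only.

No check failed. Before I pressed, the first camera fit put the slot centre about 1.4 mm from where the box outline placed it, within the calibration tolerance.

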